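Index a circuit board under a spring probe and hold the probe down

ROBOT

A 6-joint arm with a two-finger parallel gripper is mounted at the origin on a cart in front of the work surface, level with it; the furniture and walls round the work are solid. World frame = base frame: x ahead of the robot, y to its left, z up, the work surface at z = 0. Lengths are in mm, angles in rad, forces in N, time in s.
With the tool pointing down it reaches from about 350 to 975 mm from the base axis. Payload 7.1 kg.
Tool frame: the origin (TCP) lies midway between the tips of the shut fingers; the grasp point (between the pads) lies 19 mm behind it; z points along the fingers, y is the line along which they close (so a half turn about z gives the same grasp; the last joint's range is limited). The gripper opens to 88 mm and grips with 3 to 60 N. Pads are 20 mm wide; open, the fingers measure 115 mm over their backs; the gripper's body (75 mm by 178 mm) begins 61 mm behind the grasp point.
Start: joints at [1.241, 0.423, 1.63, -0, 1.089, -0.019], TCP at [191.106, 595.049, 222.675] pointing down, gripper open.
Joint ranges: [-3, 3], [-0.9, 2.11], [0.09, 2.58], [-1.31, 4.45], [0.11, 2.69], [-2.54, 2.54]. Speed limits (rad/s): [2.39, 2.39, 3.01, 3.14, 3.14, 3.14].

INTERFACE

Orientations are given as a rotation vector (axis times angle).
In Python, from workcell import ctrl gives the robot as it stands. The module is installed in compiled form; this text tells all that it offers.
- The arm moves only by the tool servo_tool, never from a script. Its argument "increments" is a list of rows, each a list of 7 numbers: the shift along the world's x, y, z in cm, then the turn, a rotation vector about the world's x, y, z in degrees, then the opening, from -1 (shut) to 1 (fully open). A call has 1 to 20 rows; each row is the pose to reach, as a shift and turn from the pose commanded when the call began; what a row does not reach only later rows make up. A row lasts 1/12 s, in which the tool goes at most 41.7 mm and 7.16 degrees, less where a joint would pass 70% of its speed; a pose out of reach is approached as far as the arm can. A call with a gripper value outside its range is refused whole. The fingers move at their own pace and stop on an object; the grip force is fixed at half the most. Time passes only in rows, so rows that repeat a pose let the fingers close. It gives the time, the measured TCP pose, the force, the opening and the grip force at its end, in the units of the state.
- ctrl.get_obs(): the state, without advancing time (a new reading comes with each control period).
- ctrl.get_image(name): name is "scene" or "top"; returns a dict with "image" (400x640x3 uint8, red, green, blue), "fx", "fy", "cx", "cy" (pixels), "extrinsics" (4x4, takes a point from camera to world coordinates). Camera axes: x right, y up, looking along -z (the intrinsics and any distortion apply to the point x, -y, -z); pixel columns grow to the right and rows downward; lengths in mm; the calibration is good to about 2 mm. A picture is of the moment at which its call begins. There is no depth.
- ctrl.close_job(): hands the job in; it is judged then, once.
The state is a dict: "t": time; "qpos": joint angles; "qvel": joint speeds; "joint_torque": joint torques, N m; "ee_pos": TCP position; "orientation": TCP orientation; "ft_force": force on the tool from outside, world axes, zero at the start; "moment": the same for the moment, N m; "width": finger opening in mm; "grasp_force": force on a finger pad.
Only numpy, scipy, OpenCV 4.12 (cv2) and the standard library are available. Lean on these libraries where they do the work, as an engineer would, in place of code of your own. Each camera call takes 0.05 s, during which the arm holds its last target. There are 200 camera calls.

TASK

Turn the test fixture's turntable by its upright handle, anticlockwise seen from above, until the circuit board stands under the probe and the turntable clicks into its detent, then let go of the handle. Only then press the probe's round palm button 12 mm down, without bottoming it, so that the probe touches the contact on the board, and keep it pressed there: the program finishes while holding the button down. Leave the tape, the battery and the cutters beside the fixture where they are.

Things in the scene. Friction and masses are not known exactly. Their poses are not given: they have to be found in the camera images.
- probe_press: test fixture, fixed: base plate 8 mm thick (x -88 to 128 mm, y -83 to 83 mm, with a tab to y = 102 mm), turntable of 70 mm radius (top 21 mm up), and a 76 mm high steel column at the far end whose arm carries the probe over the turntable. Origin: turntable axis, on the bench; x from there to probe and column, y left, z up. Probe axis at x = 36 mm, y = 0. Detent housing on the tab, 25 mm high
- index_table (a joint): turntable angle (rad), growing anticlockwise seen from above. 0: the circuit board (46 x 62 mm, fixed on the turntable) is under the probe. Starts between -2.3 and -0.8; range -2.6 to 0.5. A spring roller gives detents at 0 and each quarter turn (-1.57 is not wanted); within 0.05 rad it pulls itself in. About 8 to 12 N at the handle to pass a detent, under 2 N between
- handle_grip (a point): the turntable's handle: an upright round steel pin, 14 mm diameter, its top 84 mm above the bench; this point is on its axis, 64 mm above the bench. It stands 58 mm from the turntable's axis and turns with it; at joint 0 it stands at 250 degrees (anticlockwise from the fixture's x axis). It is rigid on the turntable
- button_top (a point): centre of the flat top of the palm button: a round black button, 36 mm diameter, on the vertical probe plunger; its top is 104 mm above the bench at rest and goes straight down when pressed
- press_button (a joint): travel of the palm button (m), 0 at rest, growing downward, end stop at 0.020, wanted 0.012. Spring: starts to move at 5 to 6 N, and takes about 11 to 12 N at 12 mm with the board under it. It springs back when released
- probe_tip: brass spring tip below the plunger, 6 mm diameter; origin at its lower end, 42 mm above the bench at rest. It meets the contact on the board after about 6 mm of button travel and is then pushed back into the plunger against its own spring
- contact_block: small black block (12 x 14 mm) with a brass contact in the middle of the circuit board; origin at the middle of its underside; its top is 10 mm above that, 36 mm above the bench
- tape_center (a point): centre of a roll of black tape lying flat (60 mm across, 19 mm high), loose; leave alone
- cell_center (a point): centre of a lying battery cell (50 mm long, 15 mm thick), loose; leave alone
- cutters_center (a point): centre of lying side cutters (132 mm long along their own y, 51 mm wide, 10 mm high), loose; leave alone

How it is judged (in metres and radians):
On the way, in this order (a step that is already met when the one before it is completed fails the run):
1. the board has been turned under the probe into the detent and the handle let go, the button still up (value of joint index_table between -0.06 and 0.06 rad and value of joint press_button below 0.003 m and contact force between the fingers and index_table below 0.2 N), for 0.2 s.
2. the button is held about 12 mm down with the probe on the contact (value of joint press_button between 0.008 and 0.016 m and contact force between probe_tip and contact_block above 1 N), for 0.5 s.
At the end, for the whole second after the job is handed in: The turntable is within 0.06 rad of its working detent, the robot still holds the palm button 8 to 16 mm down (12 mm wanted), the probe tip presses on the board's contact with more than 1 N, and tape, battery and cutters are within 30 mm of where they lay (all of step 2 and value of joint index_table between -0.06 and 0.06 rad and contact force between any of the fingers, the arm and press_button above 3 N and distance of each of tape_center, cell_center, cutters_center from where it was at the start of the episode below 0.03 m); the arm keeps its last pose, push and grip.
It fails at once if the button is pressed more than 4 mm while the board is not in place under the probe (value of joint press_button above 0.004 m and (value of joint index_table below -0.1 rad or value of joint index_table above 0.1 rad)).
It fails at once if the button is pushed down to its end stop (more than 18.5 mm) (value of joint press_button above 0.0185 m).
It fails at once if tape, battery or cutters are knocked away by more than 30 mm (distance of any of tape_center, cell_center, cutters_center from where it was at the start of the episode above 0.03 m).
It also fails if it takes over 45 s, if anything falls off the work surface, if the arm or the gripper's body presses on something with over 40 N, if the wrist force passes 120 N, or if a joint passes its speed limit or range.

## Working session

There is one attempt and no reset: what is moved stays moved. The work goes in short steps, Python scripts to look and compute and a tool call to move; the robot and the scene stay as the last step left them, time stands still between calls to the robot, and variables do not carry over. Pictures are saved under pics/ and viewed, at most 10 in all, crops included, and the job is handed in when it is done.

Besides the shell and the picture viewer there is one more tool, called after ">>>" in YAML: its name, and indented under it one key for each argument. servo_tool: Moves the arm, as the interface text tells. Its arguments: {"type":"object","properties":{"increments":{"type":"array","items":{"type":"array","items":{"type":"number"}}}},"required":["increments"]}

```bash
mkdir -p pics; cat > h.py <<'E'
import numpy as np, cv2
from workcell import ctrl
def snap(n,f):
    d=ctrl.get_image(n); cv2.imwrite('pics/'+f,d['image'][:,:,::-1]); np.savez('pics/'+f+'.npz',**{k:d[k] for k in('fx','fy','cx','cy','extrinsics')}); return d
def back(f,u,v,z):
    d=np.load('pics/'+f+'.npz'); E=d['extrinsics']
    r=E[:3,:3]@np.array([(u-d['cx'])/d['fx'],-(v-d['cy'])/d['fy'],-1]); o=E[:3,3]
    return o+r*(z-o[2])/r[2]
def proj(f,P):
    d=np.load('pics/'+f+'.npz'); E=d['extrinsics']; p=E[:3,:3].T@(np.array(P,float)-E[:3,3])
    return np.array([d['cx']-d['fx']*p[0]/p[2], d['cy']+d['fy']*p[1]/p[2]])
E
python3 -c "
from h import *
d=snap('top','t0.png');print(d.keys(),d['extrinsics'])
d=snap('scene','s0.png');print(d['extrinsics']);print(ctrl.get_obs())"
```

```text
dict_keys(['image', 'fx', 'fy', 'cx', 'cy', 'extrinsics']) [[-9.39757254e-03  9.91442432e-01 -1.30205951e-01  3.88865909e+02]
 [-9.99784409e-01 -1.17269962e-02 -1.71351238e-02  4.38866000e+01]
 [-1.85154135e-02  1.30016851e-01  9.91338892e-01  1.02796694e+03]
 [ 0.00000000e+00  0.00000000e+00  0.00000000e+00  1.00000000e+00]]
[[ 6.95138705e-01  3.56471794e-01 -6.24267604e-01 -2.75914482e+01]
 [-7.18862426e-01  3.49959583e-01 -6.00637248e-01 -4.61251142e+02]
 [ 4.35819300e-03  8.66288722e-01  4.99524630e-01  5.08292317e+02]
 [ 0.00000000e+00  0.00000000e+00  0.00000000e+00  1.00000000e+00]]
{'t': 0.1, 'qpos': array([ 1.24097698e+00,  4.23757014e-01,  1.63059383e+00, -1.00876371e-05,
        1.08857214e+00, -1.90270392e-02]), 'qvel': array([ 1.62331914e-04, -5.35669374e-04, -4.48249944e-03,  1.86777180e-03,
        1.11101454e-03, -8.99137235e-05]), 'joint_torque': array([ 3.63562212e-04, -5.45615208e+01, -2.74325967e+01,  6.46313815e-02,
        1.87738583e-02, -5.11022256e-05]), 'ee_pos': array([190.97018089, 594.59976136, 221.99180299]), 'orientation': array([-4.86187245e-01, -3.10351847e+00,  2.06026510e-03]), 'ft_force': array([-0.88939259, -0.05125485, -0.60686233]), 'moment': array([ 0.01401327, -0.011513  ,  0.00052942]), 'grasp_force': 0.0, 'width': 87.8637228743836}
```

View pics/t0.png

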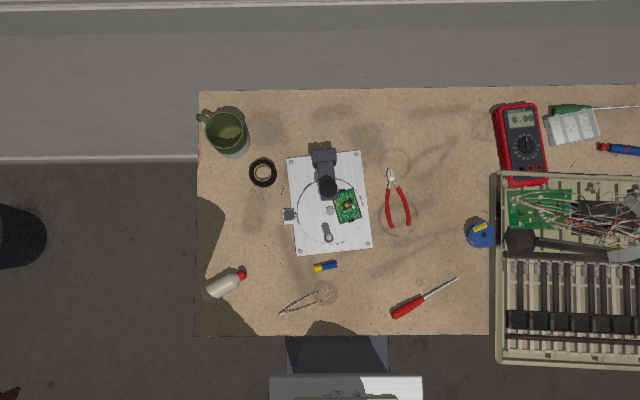

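View pics/s0.png

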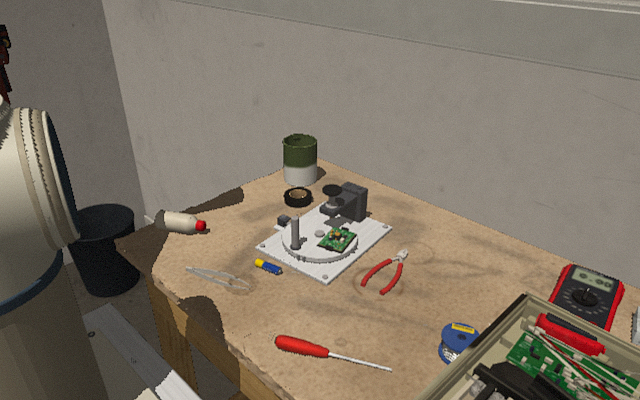

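The top view shows the fixture at about (330,205), column at the top, handle near (327,232), board at (347,206). The battery is at (325,266), tape at (263,172) and cutters at (397,200). I'll enlarge it for accuracy.

```bash
python3 -c "
from h import *
a=cv2.imread('pics/t0.png');cv2.imwrite('pics/t0c.png',cv2.resize(a[135:285,235:425],None,fx=4,fy=4,interpolation=cv2.INTER_CUBIC))"
```

```text
(no output)
```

View pics/t0c.png

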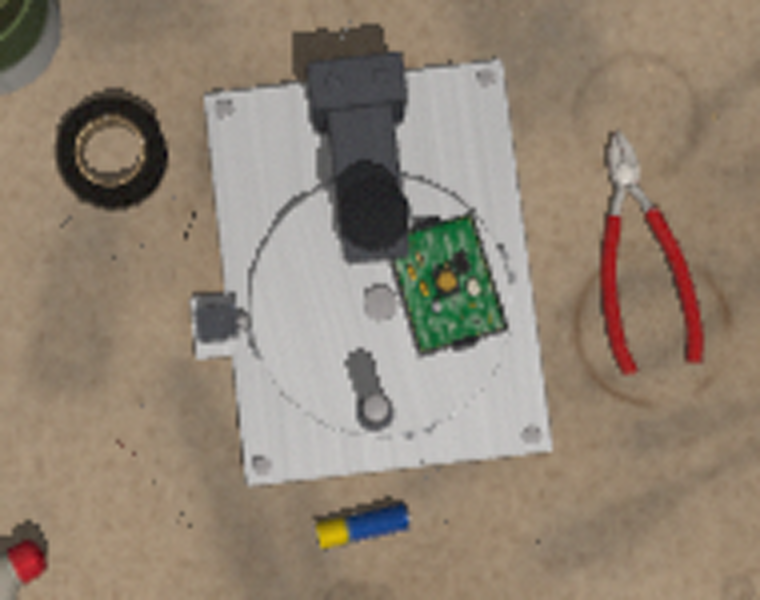

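The crop shows base plate corners at (207,95), (500,60), (551,450) and (248,485). The handle top is at (376,405), the button at (374,200) and the contact at (447,281), all in 4x crop pixels.

```bash
python3 -c "
from h import *
from scipy.optimize import least_squares
b=lambda u,v,z: back('t0.png',235+u/4,135+v/4,z)
W=np.array([b(207,95,8),b(500,60,8),b(551,450,8),b(248,485,8),b(374,200,104)])[:,:2]
L=np.array([(128,83),(128,-83),(-88,-83),(-88,83),(36,0)])
R=lambda a:np.array([[np.cos(a),-np.sin(a)],[np.sin(a),np.cos(a)]])
s=least_squares(lambda p:(L@R(p[2]).T+p[:2]-W).ravel(),[450,0,0]);p=s.x
print(p,s.fun.round(1))
for n,q in dict(handle=(376,405,84),contact=(447,281,36),tape=(112,150,19),cell=(362,524,7),axis=(380,301,21)).items():
    w=b(*q)[:2]; l=R(p[2]).T@(w-p[:2]); print(n,w.round(1),l.round(1),np.hypot(*l).round(1),np.degrees(np.arctan2(l[1],l[0])).round(1))
print('target handle',p[:2]+R(p[2])@(58*np.array([np.cos(np.radians(250)),np.sin(np.radians(250))])),'button',p[:2]+R(p[2])@[36,0], b(374,200,104))
print(b(625,140,5),b(630,370,5),b(700,360,5))
"
```

```text
[4.92777774e+02 2.63590497e+01 1.04069706e-01] [ 2.9  2.8  2.8 -2.1  0.1 -2.1 -0.2  1.7 -5.7 -0.3]
handle [434.9  30.5] [-57.2  10.1] 58.0 169.9
contact [501.6  -8.2] [  5.2 -35.3] 35.7 -81.7
tape [576.6 169.9] [ 98.3 134.1] 166.3 53.7
cell [375.7  37.7] [-115.2   23.4] 117.6 168.5
axis [493.   26.7] [0.3 0.4] 0.4 52.2
target handle [478.70972447 -29.90896937] button [528.58300121  30.09880001] [534.25110226  30.40533914 104.        ]
[ 581.17705544 -107.96572076    5.        ] [ 456.02702134 -106.81388684    5.        ] [ 460.98384852 -144.35223867    5.        ]
```

```bash
python3 -c "
from h import *
from scipy.spatial.transform import Rotation as Ro
o=ctrl.get_obs();M=Ro.from_rotvec(o['orientation']).as_matrix();print(M.round(3),np.degrees(np.arctan2(M[1,1],M[0,1])))
"
```

```text
[[-0.952  0.306 -0.   ]
 [ 0.306  0.952 -0.001]
 [ 0.    -0.001 -1.   ]] 72.19318123228923
```

>>> servo_tool:
  increments:
    - [1.2, -2.8, 0, 0, 0, -7, 1]
    - [2.4, -5.6, 0, 0, 0, -14, 1]
    - [3.6, -8.5, 0, 0, 0, -21, 1]
    - [4.9, -11.3, 0, 0, 0, -28, 1]
    - [6.1, -14.1, 0, 0, 0, -35, 1]
    - [7.3, -17, 0, 0, 0, -42, 1]
    - [8.5, -19.8, 0, 0, 0, -49, 1]
    - [9.8, -22.6, 0, 0, 0, -56, 1]
    - [11, -25.4, 0, 0, 0, -63, 1]
    - [12.2, -28.2, 0, 0, 0, -70, 1]
    - [13.4, -31, 0, 0, 0, -77, 1]
    - [14.6, -33.9, 0, 0, 0, -84, 1]
    - [15.9, -36.7, 0, 0, 0, -91, 1]
    - [17.1, -39.5, 0, 0, 0, -98, 1]
    - [18.3, -42.4, 0, 0, 0, -105, 1]
    - [19.5, -45.2, 0, 0, 0, -112, 1]
    - [20.7, -48, 0, 0, 0, -119, 1]
    - [22, -50.8, 0, 0, 0, -126, 1]
    - [23.2, -53.6, 0, 0, 0, -133, 1]
    - [24.4, -56.4, 0, 0, 0, -140, 1]

```text
t: 1.77
ee_pos: [435.3, 29.5, 222.6]
orientation: [-3.085, -0.595, 0.0]
ft_force: [0.8, -0.2, 0.3]
width: 87.6
grasp_force: 0.0
```

>>> servo_tool:
  increments:
    - [0, 0, -2, 0, 0, -7, 1]
    - [0, 0, -4, 0, 0, -14, 1]
    - [0, 0, -6, 0, 0, -21, 1]
    - [0, 0, -7, 0, 0, -26, 1]
    - [0, 0, -7, 0, 0, -26, 1]
    - [0, 0, -7, 0, 0, -26, 1]
    - [0, 0, -7, 0, 0, -26, 1]

```text
t: 2.35
ee_pos: [435.5, 31.1, 153.2]
orientation: [-3.14, 0.1, -0.001]
ft_force: [0.5, 0.2, 0.3]
width: 87.9
grasp_force: 0.0
```

```bash
python3 -c "
from h import *
from scipy.spatial.transform import Rotation as Ro
o=ctrl.get_obs();M=Ro.from_rotvec(o['orientation']).as_matrix();print(o['t'],o['ee_pos'],o['qpos'],np.degrees(np.arctan2(M[1,1],M[0,1])),o['ft_force'])
snap('scene','s1.png');a=cv2.imread('pics/s1.png');cv2.imwrite('pics/s1c.png',cv2.resize(a[60:300,180:440],None,fx=2.4,fy=2.4))"
```

```text
2.35 [435.51362121  31.11929666 153.22080378] [4.40750407e-02 2.57310935e-01 2.08656046e+00 4.01418434e-08
 7.97044081e-01 1.67853937e+00] -93.64790795304215 [0.45290552 0.19511684 0.27746307]
```

View pics/s1c.png

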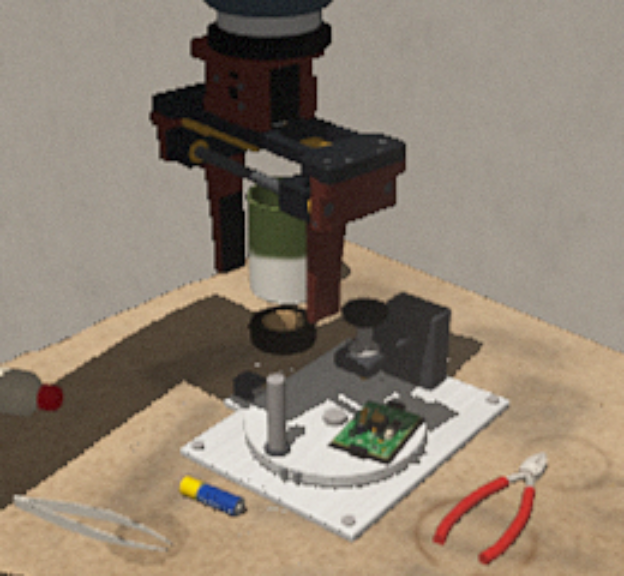

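The pin top is at (276,377) and the fingertip midpoint at (277,295), directly above it, so I descend and grip.

>>> servo_tool:
  increments:
    - [0, 0, -2.5, 0, 0, 0, 1]
    - [0, 0, -5, 0, 0, 0, 1]
    - [0, 0, -7.5, 0, 0, 0, 1]
    - [0, 0, -9.5, 0, 0, 0, 1]
    - [0, 0, -10.3, 0, 0, 0, 1]
    - [0, 0, -10.3, 0, 0, 0, 1]

```text
t: 2.9
ee_pos: [434.5, 31.1, 48.9]
orientation: [3.14, -0.103, -0.003]
ft_force: [-0.3, -0.1, -0.7]
width: 87.6
grasp_force: 0.0
```

>>> servo_tool:
  increments:
    - [0, 0, 0, 0, 0, 0, -1]
    - [0, 0, 0, 0, 0, 0, -1]
    - [0, 0, 0, 0, 0, 0, -1]
    - [0, 0, 0, 0, 0, 0, -1]
    - [0, 0, 0, 0, 0, 0, -1]
    - [0, 0, 0, 0, 0, 0, -1]
    - [0, 0, 0, 0, 0, 0, -1]
    - [0, 0, 0, 0, 0, 0, -1]
    - [0, 0, 0, 0, 0, 0, -1]
    - [0, 0, 0, 0, 0, 0, -1]

```text
t: 3.73
ee_pos: [435.1, 31.0, 49.7]
orientation: [3.14, -0.104, -0.0]
ft_force: [-0.8, 0.4, 0.3]
width: 24.3
grasp_force: 0.0
```

>>> servo_tool:
  increments:
    - [0, 0, 0, 0, 0, 0, -1]
    - [0, 0, 0, 0, 0, 0, -1]
    - [0, 0, 0, 0, 0, 0, -1]
    - [0, 0, 0, 0, 0, 0, -1]
    - [0, 0, 0, 0, 0, 0, -1]

```text
t: 4.15
ee_pos: [435.1, 31.0, 49.6]
orientation: [3.14, -0.104, -0.0]
ft_force: [-0.8, 0.4, -0.9]
width: 13.4
grasp_force: 30.0
```

```bash
python3 -c "
import numpy as np
c=np.array([492.8,26.5]);h=np.array([435.3,31.0]);a0=np.arctan2(*(h-c)[::-1]);print(np.hypot(*(h-c)),np.degrees(a0))
af=np.radians(250)+.104; af-= 2*np.pi*(af>np.pi); d=(af-a0)%(2*np.pi);print(np.degrees(d))
for i in range(1,19):
  t=d*i/18; r=np.array([np.cos(t),np.sin(t)]);v=h-c
  p=c+[v[0]*r[0]-v[1]*r[1],v[0]*r[1]+v[1]*r[0]]
  print([*((p-h)/10).round(2).tolist(),0,0,0,round(float(np.degrees(t)),1),-1],end=', ')
"
```

```text
57.67581815631227 175.5251034937539
80.43365757560667
[-0.02, -0.45, 0, 0, 0, 4.5, -1], [-0.0, -0.9, 0, 0, 0, 8.9, -1], [0.05, -1.35, 0, 0, 0, 13.4, -1], [0.14, -1.79, 0, 0, 0, 17.9, -1], [0.26, -2.22, 0, 0, 0, 22.3, -1], [0.42, -2.64, 0, 0, 0, 26.8, -1], [0.6, -3.05, 0, 0, 0, 31.3, -1], [0.82, -3.44, 0, 0, 0, 35.7, -1], [1.07, -3.82, 0, 0, 0, 40.2, -1], [1.35, -4.17, 0, 0, 0, 44.7, -1], [1.65, -4.51, 0, 0, 0, 49.2, -1], [1.98, -4.81, 0, 0, 0, 53.6, -1], [2.33, -5.09, 0, 0, 0, 58.1, -1], [2.7, -5.35, 0, 0, 0, 62.6, -1], [3.09, -5.57, 0, 0, 0, 67.0, -1], [3.5, -5.76, 0, 0, 0, 71.5, -1], [3.92, -5.92, 0, 0, 0, 76.0, -1], [4.35, -6.05, 0, 0, 0, 80.4, -1],
```

>>> servo_tool:
  increments:
    - [0, -0.45, 0, 0, 0, 4.5, -1]
    - [0, -0.9, 0, 0, 0, 9, -1]
    - [0.05, -1.35, 0, 0, 0, 13.4, -1]
    - [0.14, -1.8, 0, 0, 0, 18, -1]
    - [0.26, -2.2, 0, 0, 0, 22.3, -1]
    - [0.4, -2.65, 0, 0, 0, 27, -1]
    - [0.6, -3.05, 0, 0, 0, 31.3, -1]
    - [0.8, -3.45, 0, 0, 0, 35.7, -1]
    - [1.05, -3.8, 0, 0, 0, 40, -1]
    - [1.35, -4.15, 0, 0, 0, 44.7, -1]
    - [1.65, -4.5, 0, 0, 0, 49, -1]
    - [2, -4.8, 0, 0, 0, 53.6, -1]
    - [2.35, -5.1, 0, 0, 0, 58, -1]
    - [2.7, -5.35, 0, 0, 0, 62.6, -1]
    - [3.1, -5.55, 0, 0, 0, 67, -1]
    - [3.5, -5.75, 0, 0, 0, 71.5, -1]
    - [3.9, -5.9, 0, 0, 0, 76, -1]
    - [4.35, -6.05, 0, 0, 0, 80.4, -1]
    - [4.35, -6.05, 0, 0, 0, 80.4, -1]
    - [4.35, -6.05, 0, 0, 0, 80.4, -1]

```text
t: 5.82
ee_pos: [478.7, -28.8, 49.6]
orientation: [-2.465, -1.947, -0.001]
ft_force: [1.5, 5.6, -0.3]
width: 13.1
grasp_force: 30.0
```

>>> servo_tool:
  increments:
    - [0, 0, 0, 0, 0, 0, 0]
    - [0, 0, 0, 0, 0, 0, 0]
    - [0, 0, 0, 0, 0, 0, 0]
    - [0, 0, 0, 0, 0, 0, 0]
    - [0, 0, 0, 0, 0, 0, 0]
    - [0, 0, 0, 0, 0, 0, 0]
    - [0, 0, 0, 0, 0, 0, 0]
    - [0, 0, 2.5, 0, 0, 0, 0]
    - [0, 0, 5, 0, 0, 0, 0]
    - [0, 0, 7.5, 0, 0, 0, 0]
    - [0, 0, 10, 0, 0, 0, 0]
    - [-2.5, 0, 12, 0, 0, 0, 0]
    - [-5, 2, 12, 0, 0, 0, 0]
    - [-7.5, 4, 12, 0, 0, 0, 0]
    - [-9, 6, 12, 0, 0, 0, 0]
    - [-9, 9, 12, 0, 0, 0, -1]
    - [-9, 13, 12, 0, 0, 0, -1]
    - [-9, 17, 12, 0, 0, 0, -1]
    - [-9, 20, 12, 0, 0, 0, -1]
    - [-9, 20, 12, 0, 0, 0, -1]

```text
t: 7.48
ee_pos: [389.2, 174.8, 170.1]
orientation: [-2.462, -1.952, -0.004]
ft_force: [0.5, -0.4, -0.2]
width: 13.8
grasp_force: 0.0
```

```bash
python3 -c "
from h import *
snap('top','t2.png');a=cv2.imread('pics/t2.png');A=cv2.resize(a[135:285,235:425],None,fx=4,fy=4,interpolation=cv2.INTER_CUBIC)
snap('scene','s2.png');cv2.imwrite('pics/t2c.png',A)
print((proj('t2.png',[478.7,-29.3,84])-[235,135])*4)"
```

```text
[495.26636863 315.33018289]
```

View pics/t2c.png

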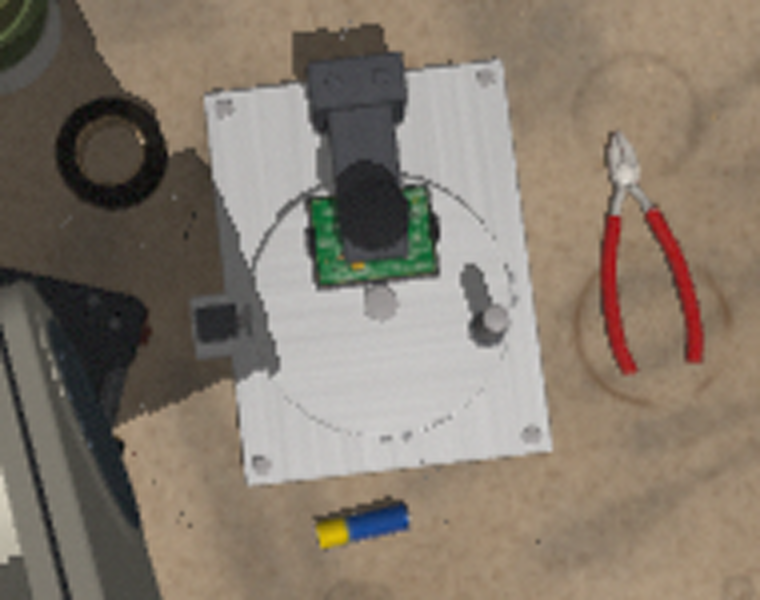

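The board lies under the probe, with its near edge running (318,287)–(438,275), parallel to the plate. The handle is at (495,318), against a predicted (495,315). I'll check the angle numerically before pressing.

```bash
python3 -c "
from h import *
a=cv2.imread('pics/t2.png').astype(int)
b,g,r=a[...,0],a[...,1],a[...,2]
m=(g>r+15)&(g>b+10)
wr=(a.min(2)>150)
def edge(mask,us,v0,v1,z):
    P=[]
    for u in us:
        v=np.where(mask[v0:v1,u])[0]
        if len(v):P.append(back('t2.png',u,v0+v.max()+.5,z)[:2])
    P=np.array(P);vx,vy,*_=cv2.fitLine(P.astype(np.float32),cv2.DIST_HUBER,0,.01,.01).ravel();return np.degrees(np.arctan2(vx,-vy))%180
print('board',edge(m,range(317,342),185,215,26),'plate',edge(wr,range(302,368),235,262,8))
print(back('t2.png',235+373.5/4,135+206/4,104), back('t2.png',235+495/4,135+318/4,84))
"
```

```text
board 6.028787 plate 5.994376
[531.27703911  30.69047534 104.        ] [477.37077638 -29.13904997  84.        ]
```

>>> servo_tool:
  increments:
    - [2, -2, 0, 0, 0, 0, -1]
    - [4, -4, 0, 0, 0, 0, -1]
    - [6, -6, 0, 0, 0, 0, -1]
    - [8, -8, 0, 0, 0, 0, -1]
    - [10, -10, 0, 0, 0, 0, -1]
    - [12, -12, 0, 0, 0, 0, -1]
    - [14.1, -14.4, 0, 0, 0, 0, -1]
    - [14.1, -14.4, -2, 0, 0, 0, -1]
    - [14.1, -14.4, -4, 0, 0, 0, -1]
    - [14.1, -14.4, -5.5, 0, 0, 0, -1]
    - [14.1, -14.4, -5.5, 0, 0, 0, -1]
    - [14.1, -14.4, -5.5, 0, 0, 0, -1]

```text
t: 8.58
ee_pos: [528.5, 25.2, 114.1]
orientation: [-2.466, -1.944, 0.003]
ft_force: [-0.5, 0.7, -0.4]
width: 0.7
grasp_force: 0.0
```

```bash
python3 -c "
from h import *
snap('scene','s3.png');a=cv2.imread('pics/s3.png');cv2.imwrite('pics/s3c.png',cv2.resize(a[120:270,240:420],None,fx=4,fy=4))"
```

```text
(no output)
```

View pics/s3c.png

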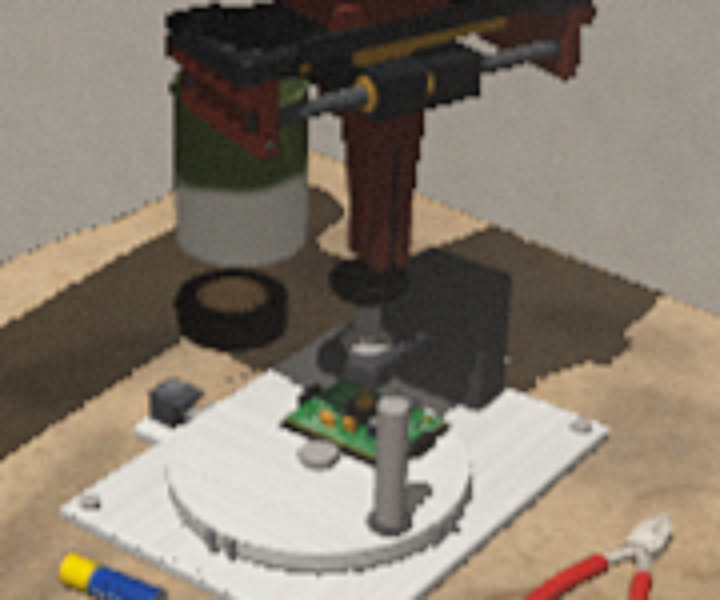

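The shut fingers are over the button at (370,280), slightly off centre to the right. I shift 5 mm in y, touch lightly, then press.

>>> servo_tool:
  increments:
    - [0.2, 0.5, 0, 0, 0, 0, -1]
    - [0.2, 0.5, -0.5, 0, 0, 0, -1]
    - [0.2, 0.5, -0.9, 0, 0, 0, -1]
    - [0.2, 0.5, -1.2, 0, 0, 0, -1]
    - [0.2, 0.5, -1.2, 0, 0, 0, -1]

```text
t: 9.05
ee_pos: [532.0, 31.8, 102.7]
orientation: [2.465, 1.947, 0.001]
ft_force: [-0.8, 1.4, 5.6]
width: 0.7
grasp_force: 2.8
```

>>> servo_tool:
  increments:
    - [0, 0, -0.2, 0, 0, 0, -1]
    - [0, 0, -0.4, 0, 0, 0, -1]
    - [0, 0, -0.6, 0, 0, 0, -1]
    - [0, 0, -0.8, 0, 0, 0, -1]
    - [0, 0, -0.95, 0, 0, 0, -1]
    - [0, 0, -1.05, 0, 0, 0, -1]
    - [0, 0, -1.05, 0, 0, 0, -1]
    - [0, 0, -1.05, 0, 0, 0, -1]
    - [0, 0, -1.05, 0, 0, 0, -1]
    - [0, 0, -1.05, 0, 0, 0, -1]
    - [0, 0, -1.05, 0, 0, 0, -1]
    - [0, 0, -1.05, 0, 0, 0, -1]
    - [0, 0, -1.05, 0, 0, 0, -1]
    - [0, 0, -1.05, 0, 0, 0, -1]
    - [0, 0, -1.05, 0, 0, 0, -1]

```text
t: 10.3
ee_pos: [532.0, 31.8, 93.2]
orientation: [2.465, 1.947, 0.001]
ft_force: [-2.0, 1.9, 11.1]
width: 0.2
grasp_force: 5.5
```

>>> servo_tool:
  increments:
    - [0, 0, -0.1, 0, 0, 0, -1]
    - [0, 0, -0.1, 0, 0, 0, -1]
    - [0, 0, -0.1, 0, 0, 0, -1]
    - [0, 0, -0.1, 0, 0, 0, -1]
    - [0, 0, -0.1, 0, 0, 0, -1]
    - [0, 0, -0.1, 0, 0, 0, -1]
    - [0, 0, -0.1, 0, 0, 0, -1]
    - [0, 0, -0.1, 0, 0, 0, -1]

```text
t: 10.97
ee_pos: [532.0, 31.8, 92.3]
orientation: [2.465, 1.947, 0.001]
ft_force: [-2.9, 1.4, 11.3]
width: 0.4
grasp_force: 5.8
```

```bash
python3 -c "
from h import *
o=ctrl.get_obs();print(o['ee_pos'],o['ft_force']);assert 90<o['ee_pos'][2]<94.5 and 9<o['ft_force'][2]<14
print(ctrl.close_job())"
```

```text
[532.01753664  31.82225104  92.26451118] [-2.89235371  1.44479701 11.31026862]
the job is handed in; nothing more can be done
None
```

The job is handed in: the turntable is at its working detent (board square to the plate in the camera image), the handle is released, and the button is held about 11.7 mm down at 11.3 N; the judge's verdict was not returned.

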